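# Lock the sliding stage by feeling its locating pin into the hidden hole

## Task

First lift the small amber bottle off the end of the sliding-stage fixture and stand it upright on the bare worktop. Then push the stage along its rails, one way or the other, until its standing locating pin drops fully home into the hole hidden under the stage plate, and after that swing the keeper lever fully down over the pin's head. Do not move or tip the flask, the clear stoppered bottle or the beaker.

Things in the scene. Friction and masses are not known exactly. Their poses are not given: they have to be found in the camera images.
- fixture: Fixed low slide fixture on the worktop, 130 (its x) x 330 (its y) mm, z up; origin at the centre of its underside. Its y is the slide direction; its +x side faces away from the robot. Grey base plate, two rails, and a flat end deck at each end (|y| from 110 to 165 mm, 96 mm wide in x, top 46 mm above the origin).
- bed_middle (a point): Middle of the top of the solid bed under the stage plate, 40 mm above the fixture's origin; axes as the fixture. One round hole, 20 mm across, lies in the bed on its centre line (x = 0), 30 to 52 mm from this point to the +y or the -y side: which side and how far changes each time and cannot be seen. Elsewhere the bed is smooth.
- carriage (a joint): Position of the stage along the fixture's y (m), 0 in the middle, stops at -0.068 and +0.068; starts in the middle, stays where it is left, needs 2 to 5 N to push. Its ends pass just over the end decks, so a thing on a deck gets in its way. With the pin in the hole it can move only a few mm.
- bushing_top (a point): Centre of the top of the square steel bushing block (34 x 34 mm) in the middle of the stage, on the pin's axis, 88 mm above the fixture's origin; moves with the stage, axes as the fixture. The stage is an aluminium plate 120 (x) x 160 (y) x 10 mm whose top is 58 mm above the fixture's origin.
- lug_top (a point): Centre of the top of the black upright push lug on the stage, 26 (x) x 14 (y) mm, 42 mm to fixture -x of the pin's axis; its top is 112 mm above the fixture's origin and its sides stand free down to 62 mm. Push on its +y or -y side to slide the stage.
- pin: Loose turned steel pin, 105 mm tall, 0.2 kg, upright in the bushing; origin at the centre of its lower end, z up. Shaft 16 mm, flange 30 mm wide (underside 70 mm above the origin), head 26 mm. Raised, tip on the bed: origin 40 mm above the fixture's origin. Fully home, flange on the bushing: 18 mm.
- pin_tip (a point): Centre of the pin's lower end (the origin of the pin). The pin falls in by its own weight when the stage brings it over the hole slowly (under about 60 mm/s); if pushed sideways while falling it may hang until the push is eased.
- lever (a joint): Angle of the keeper lever (rad) about a level hinge along fixture y: 0 = shut, lying level over the pin's head and pointing to fixture -x; pi/2 = upright; stop at 1.75; starts at 1.2 to 1.7. Steel bar 16 mm wide (y), 12 mm thick, 108 mm long from its hinge; stays at any angle, needs about 0.1 N m. A raised pin stops it at about 0.6.
- lever_pivot (a point): Middle of the lever's hinge, 46 mm to fixture +x of the pin's axis, 130 mm above the fixture's origin; moves with the stage, axes as the fixture.
- lever_tip (a point): Point on the middle line of the lever, 100 mm from its hinge (8 mm short of its free end).
- amber_bottle: Small amber bottle with stopper, 43 mm across, 111 mm tall (33 mm across above 96 mm), 0.09 kg; origin at the centre of its underside, z up. It starts on either end deck. Bare worktop to stand it on: the strip x = 0.41 to 0.45, y = -0.24 to +0.05 in front of the sink (which lies beyond x = 0.47 there), where only the beaker stands.
- flask: Bystander: glass conical flask, 90 mm across, 158 mm tall, standing behind the fixture; origin at the centre of its underside.
- clear_bottle: Bystander: clear bottle with a tall stopper, 57 mm across, 174 mm tall, standing behind the fixture; origin at the centre of its underside.
- glass_beaker: Bystander: glass beaker, 94 x 100 mm, 113 mm tall, standing on the worktop to the right of the fixture; origin at the centre of its underside.
Not all that is in view belongs to the job. What is shaped like the amber_bottle but turquoise is not meant. Several things have the shape of the pin; the one meant has the colours described above.

How it is judged:
By the outcome, as a careful person would: the job done as asked, in the order asked, and still so for the second after the job is handed in, with the robot touching nothing.
It also fails if it takes over 72 s, if anything falls off the work surface, if the arm or the gripper's body presses on something with over 40 N, if the wrist force passes 120 N, or if a joint passes its speed limit or range.

## Robot

A 6-joint arm with a two-finger parallel gripper is mounted at the origin on a cart in front of the work surface, level with it; the furniture and walls round the work are solid. World frame = base frame: x ahead of the robot, y to its left, z up, the work surface at z = 0. Lengths are in m, angles in rad, forces in N, time in s.
With the tool pointing down it reaches from about 0.425 to 0.95 m from the base axis. Payload 3.5 kg.
Tool frame: the origin (TCP) lies on the mounting face of the last link; the fingertips stand 173 mm ahead of it and the grasp point (between the pads) lies 155 mm ahead of it; z points along the fingers, y is the line along which they close (so a half turn about z gives the same grasp; the last joint's range is limited). The gripper opens to 85 mm and grips with 20 to 120 N. Pads are 22 mm wide; open, the fingers measure 114 mm over their backs; the gripper's body (76 mm by 85 mm) begins 54 mm behind the grasp point. The pads swing forward as they close: fully open they stand 13 mm farther back than shut.
Start: joints at [-1.339, 0.286, 1.577, -0, 1.279, -0.15], TCP at [0.252, -0.626, 0.405] pointing down, gripper open.
Joint ranges: [-2.77, 2.77], [-0.9, 2.22], [0.21, 2.48], [-1.53, 4.67], [0.24, 2.81], [-2.84, 2.84]. Speed limits (rad/s): [2.79, 2.79, 3.14, 3.14, 3.14, 3.14].

## Interface

Orientations are given as a unit quaternion [x, y, z, w].
In Python, from workcell import observe, cams, env, nets gives the robot as it stands. The module is installed in compiled form; this text tells all that it offers.
- The arm moves only by the tool move_arm, never from a script. Its argument "commands" is a list that holds one entry, the list of rows, each a list of 7 numbers: the shift along the tool's x, y, z in units of 0.3 m (1.0 is 0.3 m), then the turn, a rotation vector about the tool's x, y, z in units of 90 degrees (1.0 is 90 degrees), then the gripper command: -1 is shut, 1 is fully open, values between are in proportion. A call has exactly 10 rows; each row is the pose to reach, as a shift and turn from the pose commanded when the call began, along the tool's axes at that moment; what a row does not reach only later rows make up. A row lasts 1/12 s, in which the tool goes at most 41.7 mm and 7.16 degrees, less where a joint would pass 70% of its speed; a pose out of reach is approached as far as the arm can. A call with a number of a shift or a turn outside -1 to 1 is refused whole. A call with a gripper value outside its range is refused whole. The fingers move at their own pace and stop on an object; "squeeze" is the grip in N (left out, the last holds). Time passes only in rows, so rows that repeat a pose let the fingers close, or fill a call up. It gives the time, the measured TCP pose, the force, the opening and the grip force at its end, in the units of the state.
- observe(): the state, without advancing time (a new reading comes with each control period).
- cams.get_image(name): name is "side" or "top" or "wrist"; returns a dict with "color" (420x560x3 uint8, red, green, blue), "fov_y" (degrees; the focal length in pixels is half the picture's height over the tangent of half this angle, whatever the lens; pixels are square), "cx", "cy" (the principal point, pixels), "rvec" (rotation vector, rad) and "tvec" (3), from world to camera coordinates, as OpenCV has them; the wrist camera has in their place "tool_from_camera" (4x4, takes a point from camera to tool coordinates, whose origin is the TCP and whose axes are the flange's). Camera axes: x right, y down, z forward; pixel columns grow to the right and rows downward; lengths in m; the calibration is good to about 2 mm. The wrist camera is an equidistant fisheye: a pixel r from the principal point sees the ray r / f radians off the axis. A picture is of the moment at which its call begins: read the wrist's pose just before it. There is no depth.
- env.hand_in(): hands the job in; it is judged then, once.
Trained networks look in a picture, given as the dict that the camera call returned (one of the last four; its "shot" number tells which), for a name from the list of things; names that differ only in an ending like _2 or _b are one class to them, and where a whole thing is asked for, a point or a joint stands for the part that bears it (a point fixed in the world has none). Each returns a list of dicts, best first, with "confidence" (0 to 1); they miss things now and then, are a little off and sometimes report something else, mostly with a low value. They report only what shows in the picture. A call takes as long as a camera call. They do not tell look-alikes from the thing itself.
- nets.search_frame(target, picture): "location" ([column, row] in pixels, amid what is visible of it).
- nets.regions_of(target, picture): "mask" (420x560 bool, what is visible of it) and "location" ([column, row] in pixels, amid what is visible of it).
- nets.pinpoint(target, picture): "location" ([column, row] in pixels: a listed point, or the origin of a listed thing).
The state is a dict: "time_s": time; "qpos": joint angles; "dq": joint speeds; "joint_torque": joint torques, N m; "tool_pos": TCP position; "ee_rot": TCP orientation; "ft_force": force on the tool from outside, world axes, zero at the start; "ft_torque": the same for the moment, N m; "grip_width": finger opening in m; "grip_force": force on a finger pad.
Only numpy, scipy, OpenCV 4.12 (cv2) and the standard library are available. Lean on these libraries where they do the work, as an engineer would, in place of code of your own. Each camera call takes 0.05 s, during which the arm holds its last target. There are 200 camera calls.

## Working session

There is one attempt and no reset: what is moved stays moved. The work goes in short steps, Python scripts to look and compute and a tool call to move; the robot and the scene stay as the last step left them, time stands still between calls to the robot, and variables do not carry over. Pictures are saved under pics/ and viewed, at most 10 in all, crops included, and the job is handed in when it is done.

Besides the shell and the picture viewer there is one more tool, called by a JSON object that holds its "fn" and its "kwargs", one argument or row to a line. move_arm: Moves the arm, as the interface text tells. Its arguments: {"type":"object","properties":{"commands":{"type":"array"},"squeeze":{"type":"number"}},"required":["commands"]}

```bash
mkdir -p pics; cat > h.py <<'E'
import numpy as np, cv2
from scipy.spatial.transform import Rotation as R
from workcell import observe, cams, env, nets
def save(p,n): cv2.imwrite('pics/'+n+'.png',p['color'][:,:,::-1])
def ray(p,px,st=None):
    f=210/np.tan(np.radians(p['fov_y']/2)); u=np.array(px,float)-[p['cx'],p['cy']]
    if 'rvec' in p:
        Rm=cv2.Rodrigues(np.array(p['rvec'],float))[0]; t=np.array(p['tvec'],float).ravel()
        d=Rm.T@np.array([u[0]/f,u[1]/f,1]); return -Rm.T@t, d/np.linalg.norm(d)
    r=np.linalg.norm(u); th=r/f; d=np.array([*(u/max(r,1e-9)*np.sin(th)),np.cos(th)])
    T=np.array(p['tool_from_camera']); Q=R.from_quat(st['ee_rot'])
    return np.array(st['tool_pos'])+Q.apply(T[:3,3]), Q.apply(T[:3,:3]@d)
def atz(p,px,z,st=None):
    o,d=ray(p,px,st); return o+d*(z-o[2])/d[2]
def tri(rs):
    A=0;b=0
    for o,d in rs:
        M=np.eye(3)-np.outer(d,d); A=A+M; b=b+M@o
    x=np.linalg.solve(A,b); return x,[float(np.linalg.norm(np.cross(x-o,d))) for o,d in rs]
E
python3 - <<'E'
from h import *
np.set_printoptions(precision=4,suppress=True)
s=observe(); print(s['tool_pos'],s['ee_rot'],s['ft_force'],s['grip_width'])
P={n:cams.get_image(n) for n in('side','top')}
for n in P: save(P[n],n+'0')
for t in ['bed_middle','fixture','bushing_top','lug_top','pin_tip','pin','lever_pivot','lever_tip','amber_bottle','flask','clear_bottle','glass_beaker']:
    for n in P:
        print(t,n,[(np.round(d['location']).tolist(),round(d['confidence'],2)) for d in nets.pinpoint(t,P[n])[:4]])
E
```

```text
[ 0.2515 -0.6262  0.4033] [ 0.9818  0.1897 -0.     -0.0012] [-0.2527 -0.2554 -0.2819] 0.08525260975650499
bed_middle side [([286.0, 260.0], 0.8), ([218.0, 292.0], 0.26)]
bed_middle top [([258.0, 236.0], 0.95)]
fixture side []
fixture top [([262.0, 232.0], 0.75)]
bushing_top side [([293.0, 248.0], 0.91), ([263.0, 180.0], 0.44)]
bushing_top top [([257.0, 231.0], 0.68)]
lug_top side [([313.0, 239.0], 0.66)]
lug_top top [([254.0, 250.0], 0.81)]
pin_tip side [([174.0, 337.0], 0.7), ([217.0, 292.0], 0.24)]
pin_tip top [([197.0, 166.0], 0.49)]
pin side [([173.0, 338.0], 0.66)]
pin top [([260.0, 231.0], 0.7), ([196.0, 166.0], 0.57)]
lever_pivot side [([272.0, 224.0], 0.79), ([317.0, 242.0], 0.59)]
lever_pivot top [([261.0, 213.0], 0.81), ([258.0, 234.0], 0.52)]
lever_tip side [([262.0, 181.0], 0.87)]
lever_tip top [([256.0, 234.0], 0.64), ([256.0, 202.0], 0.53)]
amber_bottle side [([208.0, 370.0], 0.82), ([277.0, 315.0], 0.65)]
amber_bottle top [([179.0, 192.0], 0.64), ([208.0, 229.0], 0.59)]
flask side [([219.0, 291.0], 0.88), ([332.0, 190.0], 0.36)]
flask top [([238.0, 185.0], 0.88)]
clear_bottle side [([252.0, 245.0], 0.73)]
clear_bottle top [([290.0, 202.0], 0.8)]
glass_beaker side [([330.0, 187.0], 0.66), ([316.0, 239.0], 0.31)]
glass_beaker top [([390.0, 260.0], 0.67)]
```

View pics/side0.png

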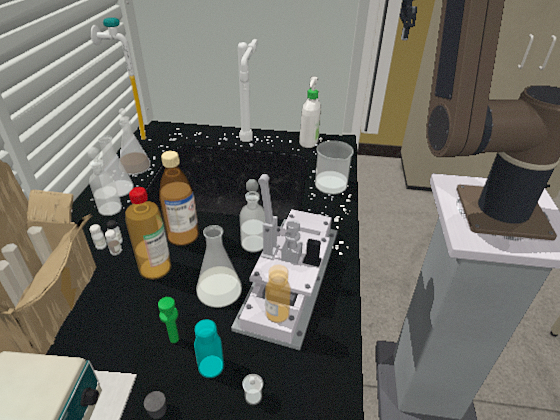

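View pics/top0.png

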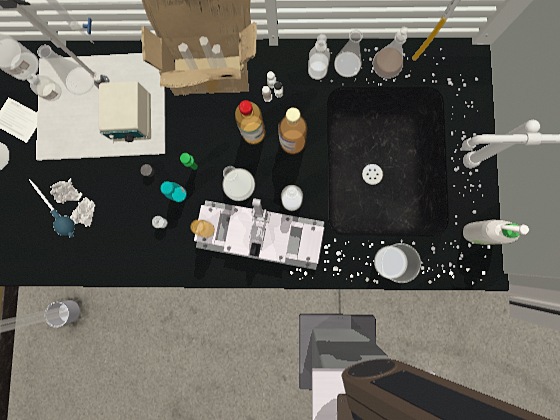

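```bash
python3 - <<'E'
from h import *
np.set_printoptions(precision=4,suppress=True)
P={n:cams.get_image(n) for n in('side','top')}
print(ray(P['side'],(280,210)),ray(P['top'],(280,210)),P['top']['fov_y'])
L={'bed':((286,260),(258,236)),'bush':((293,248),(257,231)),'lug':((313,239),(254,250)),'piv':((272,224),(261,213)),'tip':((262,181),(256,202)),'amb':((277,315),(208,229)),'tq':((208,370),(179,192)),'flask':((219,291),(238,185)),'clear':((252,245),(290,202)),'beak':((330,187),(390,260))}
for k,(a,b) in L.items(): print(k,*tri([ray(P['side'],a),ray(P['top'],b)]))
E
```

```text
(array([0.4611, 0.9044, 0.6423]), array([ 0.0897, -0.7851, -0.6129])) (array([0.4504, 0.2133, 1.0629]), array([ 0.1133,  0.0311, -0.9931])) 56.62199551763718
bed [0.5064 0.3024 0.0463] [0.008619307356022827, 0.008619307356022768]
bush [0.5055 0.3017 0.0807] [0.00323393189835937, 0.0032339318983594734]
lug [0.4628 0.3055 0.1127] [0.0021458165593119362, 0.00214581655931189]
piv [0.548  0.2886 0.1256] [0.001720571181860094, 0.0017205711818600146]
tip [0.564  0.2919 0.2254] [0.0007896276634415214, 0.0007896276634416164]
amb [0.5154 0.4352 0.0392] [0.000299977185356789, 0.000299977185356939]
tq [ 0.6209  0.5302 -0.0082] [0.0010708236603649418, 0.0010708236603647224]
flask [0.6411 0.3637 0.0006] [0.0003105019922139052, 0.0003105019922137265]
clear [ 0.5974  0.2195 -0.0002] [0.003492432321241943, 0.0034924323212422352]
beak [ 0.4361 -0.0519 -0.0081] [0.0017307186306622312, 0.0017307186306620686]
```

Side view: the amber bottle (277,290) stands on the fixture's +y deck, the turquoise look-alike is at (208,350), and the lever is near upright at (266,200). The top view agrees: amber is at (203,228), the beaker at (398,262), and the strip beyond the beaker is free. I'll move in and turn to the fixture's yaw, about -10°.

{"fn": "move_arm", "kwargs": {
  "commands": [
    [[0.9,-0.82,-0.15,0,0,0.356,1],[0.9,-0.82,-0.15,0,0,0.356,1],[0.9,-0.82,-0.15,0,0,0.356,1],[0.9,-0.82,-0.15,0,0,0.356,1],[0.9,-0.82,-0.15,0,0,0.356,1],[0.9,-0.82,-0.15,0,0,0.356,1],[0.9,-0.82,-0.15,0,0,0.356,1],[0.9,-0.82,-0.15,0,0,0.356,1],[0.9,-0.82,-0.15,0,0,0.356,1],[0.9,-0.82,-0.15,0,0,0.356,1]]
  ]
}}

```text
time_s: 2.23
tool_pos: [0.4122, -0.2929, 0.4513]
ee_rot: [0.996, -0.086, 0.001, -0.0]
ft_force: [-0.1, 0.5, -0.5]
grip_width: 0.085
grip_force: 0.0
```

{"fn": "move_arm", "kwargs": {
  "commands": [
    [[0.1,-1,0,0,0,0,1],[0.1,-1,0,0,0,0,1],[0.1,-1,0,0,0,0,1],[0.1,-1,0,0,0,0,1],[0.1,-1,0,0,0,0,1],[0.1,-1,0,0,0,0,1],[0.1,-1,0,0,0,0,1],[0.1,-1,0,0,0,0,1],[0.1,-1,0,0,0,0,1],[0.1,-1,0,0,0,0,1]]
  ]
}}

```text
time_s: 3.07
tool_pos: [0.493, -0.0076, 0.4497]
ee_rot: [0.996, -0.088, -0.0, 0.0]
ft_force: [-0.8, -0.1, -0.2]
grip_width: 0.0854
grip_force: 0.0
```

{"fn": "move_arm", "kwargs": {
  "commands": [
    [[-0.2,-0.95,0,0,0,0,1],[-0.2,-0.95,0,0,0,0,1],[-0.2,-0.95,0,0,0,0,1],[-0.2,-0.95,0,0,0,0,1],[-0.2,-0.95,0,0,0,0,1],[-0.2,-0.95,0,0,0,0,1],[-0.2,-0.95,0,0,0,0,1],[-0.2,-0.95,0,0,0,0,1],[-0.2,-0.95,0,0,0,0,1],[-0.2,-0.95,0,0,0,0,1]]
  ]
}}

```text
time_s: 3.9
tool_pos: [0.4849, 0.2822, 0.4494]
ee_rot: [0.996, -0.089, -0.0, 0.001]
ft_force: [-1.0, -0.4, 0.0]
grip_width: 0.0852
grip_force: 0.0
```

```bash
python3 - <<'E'
from h import *
np.set_printoptions(precision=4,suppress=True)
s=observe(); p=cams.get_image('wrist'); save(p,'w1'); print(s['tool_pos'],s['ee_rot'],s['time_s'])
for t,z in [('bed_middle',.04),('bushing_top',.088),('lug_top',.112),('lever_pivot',.13),('lever_tip',.226),('amber_bottle',.046),('clear_bottle',0),('flask',0)]:
    print(t,[(np.round(d['location']).tolist(),round(d['confidence'],2),atz(p,d['location'],z,s)[:2]) for d in nets.pinpoint(t,p)[:3]])
E
```

```text
[0.4849 0.2822 0.4494] [ 0.996  -0.0894 -0.0001  0.0006] 3.9
bed_middle [([261.0, 161.0], 0.89, array([0.5051, 0.298 ]))]
bushing_top [([254.0, 170.0], 0.62, array([0.5051, 0.3025]))]
lug_top [([260.0, 216.0], 0.83, array([0.4625, 0.3038]))]
lever_pivot [([249.0, 129.0], 0.74, array([0.5499, 0.2955]))]
lever_tip [([237.0, 121.0], 0.62, array([0.561 , 0.2927]))]
amber_bottle [([147.0, 178.0], 0.77, array([0.5143, 0.4403])), ([91.0, 120.0], 0.73, array([0.6046, 0.4993]))]
clear_bottle [([314.0, 77.0], 0.71, array([0.5946, 0.2151])), ([195.0, 64.0], 0.59, array([0.6412, 0.3602]))]
flask [([193.0, 63.0], 0.89, array([0.6434, 0.3625]))]
```

View pics/w1.png

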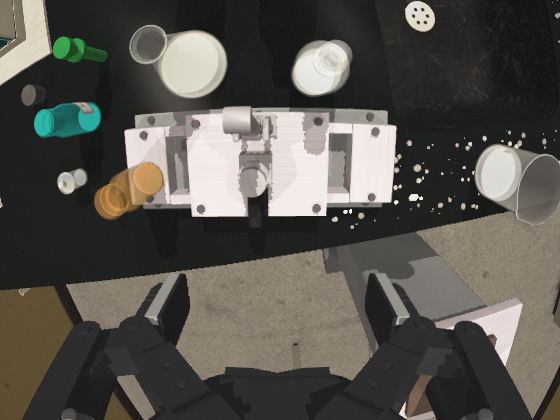

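{"fn": "move_arm", "kwargs": {
  "commands": [
    [[0.01,-0.53,0,0,0,0,1],[0.01,-0.53,0,0,0,0,1],[0.01,-0.53,0,0,0,0,1],[0.01,-0.53,0,0,0,0,1],[0.01,-0.53,0.1,0,0,0,1],[0.01,-0.53,0.22,0,0,0,1],[0.01,-0.53,0.34,0,0,0,1],[0.01,-0.53,0.46,0,0,0,1],[0.01,-0.53,0.55,0,0,0,1],[0.01,-0.53,0.6,0,0,0,1]]
  ]
}}

```text
time_s: 5.18
tool_pos: [0.5139, 0.4388, 0.2646]
ee_rot: [0.996, -0.089, -0.003, 0.002]
ft_force: [-0.4, -0.1, -1.2]
grip_width: 0.0852
grip_force: 0.0
```

{"fn": "move_arm", "kwargs": {
  "commands": [
    [[0,0,0,0,0,0,-0.4],[0,0,0,0,0,0,-0.4],[0,0,0,0,0,0,-0.4],[0,0,0,0,0,0,-0.4],[0,0,0,0,0,0,-0.4],[0,0,0,0,0,0,-0.4],[0,0,0,0,0,0,-0.4],[0,0,0,0,0,0,-0.4],[0,0,0,0,0,0,-0.4],[0,0,0,0,0,0,-0.4]]
  ],
  "squeeze": 25
}}

```text
time_s: 6.02
tool_pos: [0.5161, 0.4401, 0.2732]
ee_rot: [0.996, -0.089, 0.002, -0.002]
ft_force: [0.1, -0.3, 5.7]
grip_width: 0.041
grip_force: 26.3
```

{"fn": "move_arm", "kwargs": {
  "commands": [
    [[0,0,-0.05,0,0,0,-0.4],[0,0,-0.15,0,0,0,-0.4],[0,0,-0.27,0,0,0,-0.4],[0,0,-0.4,0,0,0,-0.4],[0,0,-0.52,0,0,0,-0.4],[0,0,-0.58,0,0,0,-0.4],[0,0.1,-0.58,0,0,0,-0.4],[0.01,0.21,-0.58,0,0,0,-0.4],[0.01,0.32,-0.58,0,0,0,-0.4],[0.02,0.43,-0.58,0,0,0,-0.4]]
  ]
}}

```text
time_s: 6.85
tool_pos: [0.4972, 0.3105, 0.4445]
ee_rot: [0.996, -0.088, 0.0, -0.0]
ft_force: [1.2, -0.1, -1.6]
grip_width: 0.0409
grip_force: 25.8
```

{"fn": "move_arm", "kwargs": {
  "commands": [
    [[0.01,0.11,0,0,0,0,-0.4],[0.01,0.22,0,0,0,0,-0.4],[0.02,0.33,0,0,0,0,-0.4],[0.02,0.44,0,0,0,0,-0.4],[0.03,0.55,0,0,0,0,-0.4],[0.03,0.66,0,0,0,0,-0.4],[0.03,0.77,0,0,0,0,-0.4],[0.04,0.88,0,0,0,0,-0.4],[0.04,0.95,0,0,0,0,-0.4],[0.04,0.98,0,0,0,0,-0.4]]
  ]
}}

```text
time_s: 7.68
tool_pos: [0.4574, 0.018, 0.4444]
ee_rot: [0.996, -0.09, 0.0, 0.0]
ft_force: [-0.4, -0.2, -1.5]
grip_width: 0.0406
grip_force: 25.8
```

{"fn": "move_arm", "kwargs": {
  "commands": [
    [[0.01,0.13,0,0,0,0,-0.4],[0.02,0.26,0,0,0,0,-0.4],[0.02,0.39,0,0,0,0,-0.4],[0.03,0.52,0,0,0,0,-0.4],[0.03,0.65,0,0,0,0,-0.4],[0.03,0.7,0.12,0,0,0,-0.4],[0.03,0.7,0.25,0,0,0,-0.4],[0.03,0.7,0.38,0,0,0,-0.4],[0.03,0.7,0.51,0,0,0,-0.4],[0.03,0.7,0.62,0,0,0,-0.4]]
  ]
}}

```text
time_s: 8.52
tool_pos: [0.4295, -0.1875, 0.2557]
ee_rot: [0.996, -0.089, -0.0, -0.001]
ft_force: [0.6, 0.3, -1.1]
grip_width: 0.0412
grip_force: 25.8
```

{"fn": "move_arm", "kwargs": {
  "commands": [
    [[0,0,0.01,0,0,0,-0.4],[0,0,0.02,0,0,0,-0.4],[0,0,0.03,0,0,0,-0.4],[0,0,0.04,0,0,0,-0.4],[0,0,0.045,0,0,0,-0.4],[0,0,0.05,0,0,0,-0.4],[0,0,0.055,0,0,0,-0.4],[0,0,0.06,0,0,0,-0.4],[0,0,0.06,0,0,0,-0.4],[0,0,0.06,0,0,0,-0.4]]
  ]
}}

```text
time_s: 9.35
tool_pos: [0.43, -0.1882, 0.2398]
ee_rot: [0.996, -0.089, -0.0, -0.0]
ft_force: [0.1, -0.2, -0.2]
grip_width: 0.041
grip_force: 25.8
```

{"fn": "move_arm", "kwargs": {
  "commands": [
    [[0,0,0.006,0,0,0,-0.4],[0,0,0.012,0,0,0,-0.4],[0,0,0.018,0,0,0,-0.4],[0,0,0.024,0,0,0,-0.4],[0,0,0.03,0,0,0,-0.4],[0,0,0.034,0,0,0,-0.4],[0,0,0.037,0,0,0,-0.4],[0,0,0.04,0,0,0,-0.4],[0,0,0.042,0,0,0,-0.4],[0,0,0.042,0,0,0,-0.4]]
  ]
}}

```text
time_s: 10.18
tool_pos: [0.4302, -0.1883, 0.2274]
ee_rot: [0.996, -0.089, 0.0, -0.0]
ft_force: [-1.1, -0.0, 0.5]
grip_width: 0.0413
grip_force: 25.9
```

{"fn": "move_arm", "kwargs": {
  "commands": [
    [[0,0,0.003,0,0,0,-0.4],[0,0,0.006,0,0,0,-0.4],[0,0,0.008,0,0,0,-0.4],[0,0,0.01,0,0,0,-0.4],[0,0,0.01,0,0,0,-0.4],[0,0,0.01,0,0,0,-0.4],[0,0,0.01,0,0,0,-0.4],[0,0,0.01,0,0,0,-0.4],[0,0,0.01,0,0,0,-0.4],[0,0,0.01,0,0,0,-0.4]]
  ]
}}

```text
time_s: 11.02
tool_pos: [0.4313, -0.1889, 0.2269]
ee_rot: [0.996, -0.089, 0.002, 0.001]
ft_force: [-2.8, 2.1, 12.9]
grip_width: 0.0407
grip_force: 25.6
```

{"fn": "move_arm", "kwargs": {
  "commands": [
    [[0,0,-0.006,0,0,0,-0.4],[0,0,-0.006,0,0,0,0],[0,0,-0.006,0,0,0,0.5],[0,0,-0.006,0,0,0,0.6],[0,0,-0.006,0,0,0,0.6],[0,0,-0.006,0,0,0,0.6],[0,0,-0.006,0,0,0,0.6],[0,0,-0.05,0,0,0,0.6],[0,0,-0.13,0,0,0,0.6],[0,0,-0.25,0,0,0,0.6]]
  ]
}}

```text
time_s: 11.85
tool_pos: [0.4288, -0.1874, 0.2965]
ee_rot: [0.996, -0.089, -0.004, -0.002]
ft_force: [0.5, 0.3, -0.4]
grip_width: 0.0681
grip_force: 0.0
```

{"fn": "move_arm", "kwargs": {
  "commands": [
    [[0,0,-0.12,0,0,0,0.6],[0,0,-0.24,0,0,0,0.6],[0,0,-0.36,0,0,0,0.6],[0,0,-0.45,0,0,0,0.6],[0,-0.1,-0.45,0,0,0,0.6],[0,-0.2,-0.45,0,0,0,0.6],[0,-0.33,-0.45,0,0,0,0.6],[0,-0.46,-0.45,0,0,0,0.6],[0,-0.6,-0.45,0,0,0,0.6],[0,-0.72,-0.45,0,0,0,0.6]]
  ]
}}

```text
time_s: 12.68
tool_pos: [0.4679, 0.0265, 0.4341]
ee_rot: [0.996, -0.089, 0.0, -0.0]
ft_force: [0.2, -0.3, 0.1]
grip_width: 0.0681
grip_force: 0.0
```

```bash
python3 - <<'E'
from h import *
np.set_printoptions(precision=4,suppress=True)
p=cams.get_image('top'); q=cams.get_image('side'); save(q,'s2')
for t in ('amber_bottle','glass_beaker'):
  for x in (p,q): print(t,[(np.round(d['location']).tolist(),round(d['confidence'],2),atz(x,d['location'],0)[:2]) for d in nets.pinpoint(t,x)[:3]])
E
```

```text
amber_bottle [([177.0, 192.0], 0.87, array([0.6204, 0.5346]))]
amber_bottle [([212.0, 370.0], 0.98, array([0.6112, 0.5334]))]
glass_beaker [([389.0, 260.0], 0.53, array([ 0.4384, -0.0467]))]
glass_beaker [([331.0, 188.0], 0.7, array([ 0.4313, -0.0352])), ([292.0, 248.0], 0.43, array([0.5097, 0.2141]))]
```

View pics/s2.png

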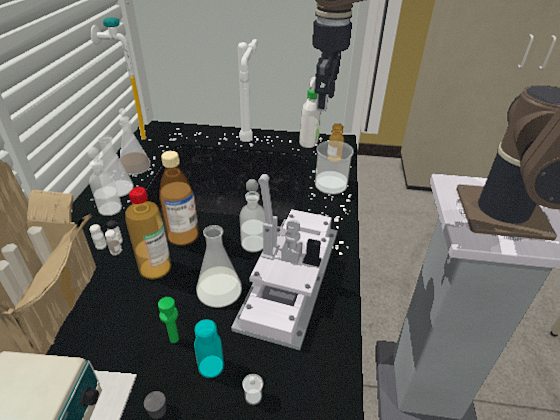

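Amber is standing on the strip behind the beaker at (336,143), and the deck is clear. Now to the lug.

{"fn": "move_arm", "kwargs": {
  "commands": [
    [[-0.02,-0.12,0,0,0,0,0.2],[-0.05,-0.25,0,0,0,0,0.2],[-0.07,-0.38,0,0,0,0,0.2],[-0.1,-0.51,0,0,0,0,0.2],[-0.13,-0.64,0,0,0,0,0.2],[-0.15,-0.76,0,0,0,0,0.2],[-0.17,-0.86,0,0,0,0,0.2],[-0.18,-0.91,0,0,0,0,0.2],[-0.18,-0.91,0.1,0,0,0,0.2],[-0.18,-0.91,0.2,0,0,0,0.2]]
  ]
}}

```text
time_s: 13.82
tool_pos: [0.4645, 0.3025, 0.3759]
ee_rot: [0.996, -0.089, 0.003, -0.001]
ft_force: [-0.4, -1.1, 0.0]
grip_width: 0.0511
grip_force: 0.0
```

```bash
python3 - <<'E'
from h import *
np.set_printoptions(precision=4,suppress=True)
s=observe(); p=cams.get_image('wrist'); save(p,'w2'); print(s['tool_pos'],s['ee_rot'],s['time_s'])
for t,z in [('bushing_top',.088),('lug_top',.112),('lever_pivot',.13),('lever_tip',.226)]:
    print(t,[(np.round(d['location']).tolist(),round(d['confidence'],2),atz(p,d['location'],z,s)[:2]) for d in nets.pinpoint(t,p)[:3]])
E
```

```text
[0.4645 0.3025 0.3759] [ 0.996  -0.089   0.0028 -0.0013] 13.8167
bushing_top []
lug_top [([273.0, 219.0], 0.72, array([0.464 , 0.3074])), ([272.0, 148.0], 0.37, array([0.5172, 0.2984]))]
lever_pivot [([268.0, 101.0], 0.8, array([0.551 , 0.2948]))]
lever_tip [([263.0, 62.0], 0.87, array([0.5627, 0.2911]))]
```

View pics/w2.png

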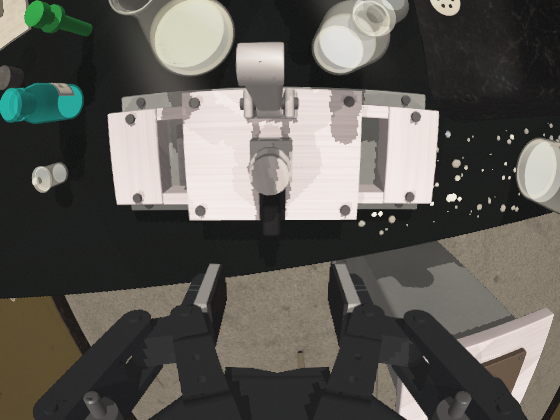

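The pin (270,172) and lug (272,212) line up between the fingers (210 and 343). Descending to straddle the lug, then closing to about 19 mm.

{"fn": "move_arm", "kwargs": {
  "commands": [
    [[-0.01,-0.01,0.08,0,0,0,0.2],[-0.01,-0.01,0.17,0,0,0,0.2],[-0.01,-0.01,0.26,0,0,0,0.2],[-0.01,-0.01,0.34,0,0,0,0.2],[-0.01,-0.01,0.39,0,0,0,0.2],[-0.01,-0.01,0.4,0,0,0,-0.2],[-0.01,-0.01,0.4,0,0,0,-0.4],[-0.01,-0.01,0.4,0,0,0,-0.55],[-0.01,-0.01,0.4,0,0,0,-0.55],[-0.01,-0.01,0.4,0,0,0,-0.55]]
  ]
}}

```text
time_s: 14.9
tool_pos: [0.4616, 0.3064, 0.2563]
ee_rot: [0.996, -0.089, 0.002, -0.001]
ft_force: [-0.1, -0.6, -0.2]
grip_width: 0.0193
grip_force: 0.0
```

{"fn": "move_arm", "kwargs": {
  "commands": [
    [[0,-0.008,0,0,0,0,-0.55],[0,-0.017,0,0,0,0,-0.55],[0,-0.026,0,0,0,0,-0.55],[0,-0.035,0,0,0,0,-0.55],[0,-0.044,0,0,0,0,-0.55],[0,-0.053,0,0,0,0,-0.55],[0,-0.062,0,0,0,0,-0.55],[0,-0.071,0,0,0,0,-0.55],[0,-0.08,0,0,0,0,-0.55],[0,-0.088,0,0,0,0,-0.55]]
  ]
}}

```text
time_s: 15.73
tool_pos: [0.4655, 0.3324, 0.2541]
ee_rot: [0.996, -0.089, 0.0, 0.0]
ft_force: [-0.1, -3.1, 1.2]
grip_width: 0.0194
grip_force: 1.4
```

{"fn": "move_arm", "kwargs": {
  "commands": [
    [[0,-0.003,0,0,0,0,-0.55],[0,-0.006,0,0,0,0,-0.55],[0,-0.009,0,0,0,0,-0.55],[0,-0.012,0,0,0,0,-0.55],[0,-0.015,0,0,0,0,-0.55],[0,-0.018,0,0,0,0,-0.55],[0,-0.021,0,0,0,0,-0.55],[0,-0.024,0,0,0,0,-0.55],[0,-0.027,0,0,0,0,-0.55],[0,-0.03,0,0,0,0,-0.55]]
  ]
}}

```text
time_s: 16.57
tool_pos: [0.467, 0.341, 0.2541]
ee_rot: [0.996, -0.089, -0.0, 0.0]
ft_force: [-0.0, -2.5, 1.8]
grip_width: 0.0191
grip_force: 1.4
```

Sliding at about 3 N. Continuing.

{"fn": "move_arm", "kwargs": {
  "commands": [
    [[0,-0.003,0,0,0,0,-0.55],[0,-0.006,0,0,0,0,-0.55],[0,-0.009,0,0,0,0,-0.55],[0,-0.012,0,0,0,0,-0.55],[0,-0.015,0,0,0,0,-0.55],[0,-0.018,0,0,0,0,-0.55],[0,-0.021,0,0,0,0,-0.55],[0,-0.024,0,0,0,0,-0.55],[0,-0.027,0,0,0,0,-0.55],[0,-0.03,0,0,0,0,-0.55]]
  ]
}}

```text
time_s: 17.4
tool_pos: [0.4686, 0.3499, 0.2541]
ee_rot: [0.996, -0.089, -0.0, -0.0]
ft_force: [0.0, -2.7, 1.1]
grip_width: 0.0193
grip_force: 1.1
```

{"fn": "move_arm", "kwargs": {
  "commands": [
    [[0,-0.003,0,0,0,0,-0.55],[0,-0.006,0,0,0,0,-0.55],[0,-0.009,0,0,0,0,-0.55],[0,-0.012,0,0,0,0,-0.55],[0,-0.015,0,0,0,0,-0.55],[0,-0.018,0,0,0,0,-0.55],[0,-0.021,0,0,0,0,-0.55],[0,-0.024,0,0,0,0,-0.55],[0,-0.027,0,0,0,0,-0.55],[0,-0.03,0,0,0,0,-0.55]]
  ]
}}

```text
time_s: 18.23
tool_pos: [0.4701, 0.3586, 0.2541]
ee_rot: [0.996, -0.088, -0.0, 0.0]
ft_force: [-1.4, -4.7, 2.2]
grip_width: 0.0193
grip_force: 2.1
```

{"fn": "move_arm", "kwargs": {
  "commands": [
    [[0,-0.003,0,0,0,0,-0.55],[0,-0.006,0,0,0,0,-0.55],[0,-0.009,0,0,0,0,-0.55],[0,-0.012,0,0,0,0,-0.55],[0,-0.014,0,0,0,0,-0.55],[0,-0.016,0,0,0,0,-0.55],[0,-0.018,0,0,0,0,-0.55],[0,-0.02,0,0,0,0,-0.55],[0,-0.022,0,0,0,0,-0.55],[0,-0.024,0,0,0,0,-0.55]]
  ]
}}

```text
time_s: 19.07
tool_pos: [0.4712, 0.362, 0.2538]
ee_rot: [0.996, -0.087, -0.003, 0.009]
ft_force: [-5.9, -24.9, 12.7]
grip_width: 0.0195
grip_force: 12.8
```

{"fn": "move_arm", "kwargs": {
  "commands": [
    [[0,0.003,0,0,0,0,-0.55],[0,0.006,0,0,0,0,-0.55],[0,0.009,0,0,0,0,-0.55],[0,0.012,0,0,0,0,-0.55],[0,0.015,0,0,0,0,-0.55],[0,0.018,0,0,0,0,-0.55],[0,0.02,0,0,0,0,-0.55],[0,0.02,0,0,0,0,-0.55],[0,0.02,0,0,0,0,-0.55],[0,0.02,0,0,0,0,-0.55]]
  ]
}}

```text
time_s: 19.9
tool_pos: [0.4702, 0.3592, 0.254]
ee_rot: [0.996, -0.088, -0.001, 0.001]
ft_force: [-1.1, -6.6, 3.7]
grip_width: 0.0189
grip_force: 3.2
```

```bash
python3 - <<'E'
from h import *
p=cams.get_image('side'); c=p['color'][170:330,210:370]; cv2.imwrite('pics/s3.png',cv2.resize(c,None,fx=3.7,fy=3.7,interpolation=cv2.INTER_CUBIC)[:,:,::-1])
E
```

```text
(no output)
```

View pics/s3.png

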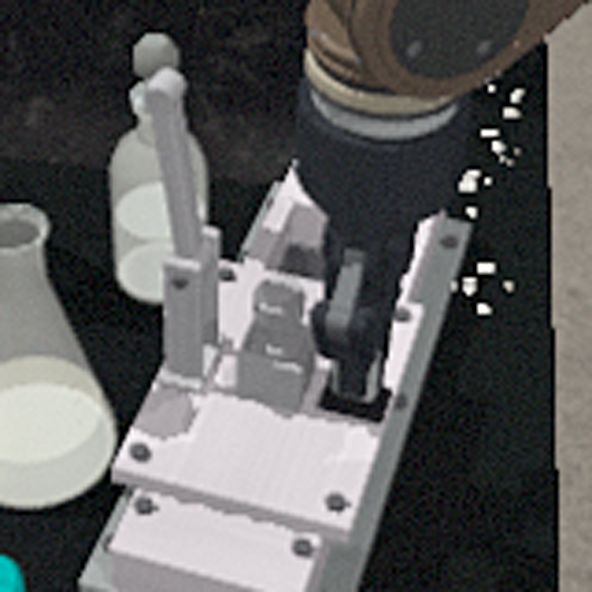

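The pin (278,295) looks low in the bushing. I'll ease off fully, then check.

{"fn": "move_arm", "kwargs": {
  "commands": [
    [[0,0.004,0,0,0,0,-0.55],[0,0.008,0,0,0,0,-0.55],[0,0.01,0,0,0,0,-0.55],[0,0.012,0,0,0,0,-0.5],[0,0.012,0,0,0,0,-0.4],[0,0.012,0,0,0,0,-0.3],[0,0.012,0,0,0,0,-0.2],[0,0.012,0,0,0,0,-0.2],[0,0.012,-0.08,0,0,0,-0.2],[0,0.012,-0.2,0,0,0,-0.2]]
  ]
}}

```text
time_s: 20.78
tool_pos: [0.4683, 0.3555, 0.31]
ee_rot: [0.996, -0.089, -0.004, 0.003]
ft_force: [0.1, 0.2, -0.1]
grip_width: 0.0341
grip_force: 0.0
```

{"fn": "move_arm", "kwargs": {
  "commands": [
    [[0,0,-0.12,0,0,0,-1],[0,0,-0.24,0,0,0,-1],[0,0,-0.36,0,0,0,-1],[0,0,-0.48,0,0,0,-1],[0,0.1,-0.5,0,0,0,-1],[0,0.2,-0.5,0,0,0,-1],[0,0.33,-0.5,0,0,0,-1],[0,0.45,-0.5,0,0,0,-1],[0,0.45,-0.5,0,0,0,-1],[0,0.45,-0.5,0,0,0,-1]]
  ]
}}

```text
time_s: 21.62
tool_pos: [0.4457, 0.2222, 0.4644]
ee_rot: [0.996, -0.09, 0.0, -0.0]
ft_force: [-0.3, 0.3, 0.8]
grip_width: 0.0001
grip_force: 0.0
```

```bash
python3 - <<'E'
from h import *
np.set_printoptions(precision=4,suppress=True)
s=observe();P={n:cams.get_image(n) for n in('side','top','wrist')}
print(s['tool_pos'],s['ee_rot'],s['time_s'])
for t in ('lever_pivot','lever_tip','lug_top','bushing_top','pin'):
  best=[]
  for n in P:
    r=nets.pinpoint(t,P[n])[:3]; print(t,n,[(np.round(d['location']).tolist(),round(d['confidence'],2)) for d in r])
    if r: best.append(ray(P[n],r[0]['location'],s))
  if len(best)>1: print('   ',*tri(best))
p=P['side'];c=p['color'][170:290,220:340]; a=cv2.resize(c,None,fx=4.8,fy=4.8,interpolation=cv2.INTER_CUBIC)
cv2.imwrite('pics/s4.png',a[:,:,::-1])
E
```

```text
[0.4457 0.2222 0.4644] [ 0.9959 -0.09    0.0004 -0.0004] 21.6167
lever_pivot side [([263.0, 237.0], 0.75)]
lever_pivot top [([238.0, 209.0], 0.71)]
lever_pivot wrist [([136.0, 103.0], 0.61)]
    [0.5578 0.3414 0.1354] [0.0021947616164815983, 0.0024873422894245737, 0.003231641595872502]
lever_tip side [([251.0, 194.0], 0.83)]
lever_tip top [([238.0, 183.0], 0.63), ([237.0, 200.0], 0.6)]
lever_tip wrist [([84.0, 90.0], 0.92)]
    [0.5832 0.3353 0.228 ] [0.007701806087573326, 0.020355847996061965, 0.012899516417359782]
lug_top side [([306.0, 256.0], 0.75)]
lug_top top [([238.0, 246.0], 0.76)]
lug_top wrist [([152.0, 186.0], 0.56)]
    [0.4723 0.3497 0.1113] [0.003185550773150511, 0.005564672073904457, 0.003931708887538261]
bushing_top side []
bushing_top top [([234.0, 228.0], 0.8), ([237.0, 247.0], 0.38)]
bushing_top wrist [([154.0, 145.0], 0.7)]
    [0.5156 0.3607 0.064 ] [0.00251326503500473, 0.002513265035004724]
pin side [([173.0, 339.0], 0.92), ([261.0, 239.0], 0.31)]
pin top [([258.0, 233.0], 0.54), ([244.0, 228.0], 0.51), ([195.0, 169.0], 0.43)]
pin wrist [([176.0, 138.0], 0.9), ([72.0, 49.0], 0.58)]
    [ 0.581   0.3776 -0.0731] [0.15233910794199243, 0.09297459304016271, 0.0704091504614498]
```

View pics/s4.png

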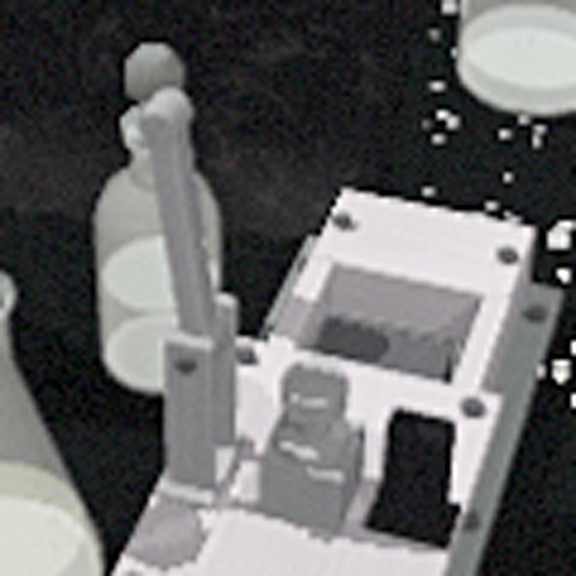

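```bash
python3 - <<'E'
from h import *
p=cams.get_image('side');f=210/np.tan(np.radians(p['fov_y']/2));K=np.array([[f,0,p['cx']],[0,f,p['cy']],[0,0,1]])
for d in (.045,.048,.051):
  c=np.array([.505,.300])+d*np.array([.177,.984])
  for h in (.123,.145,.088): print(d,h,cv2.projectPoints(np.array([[*c,h]]),np.array(p['rvec']),np.array(p['tvec']),K,None)[0].ravel())
E
```

```text
0.045 0.123 [285.668516   246.13238819]
0.045 0.145 [286.02793604 237.09519471]
0.045 0.088 [285.12254833 259.86010221]
0.048 0.123 [285.18572889 247.19366737]
0.048 0.145 [285.53738159 238.14883046]
0.048 0.088 [284.65163233 260.93113155]
0.051 0.123 [284.70009149 248.2612122 ]
0.051 0.145 [285.04387777 239.20880103]
0.051 0.088 [284.1780137  262.00830764]
```

The pin top sits at row 247, which matches the fully-home prediction (raised would be 238). Now the lever: cross above it, come down on its +x side, then sweep.

{"fn": "move_arm", "kwargs": {
  "commands": [
    [[0.09,-0.09,0,0,0,0,-1],[0.18,-0.18,0,0,0,0,-1],[0.27,-0.27,0,0,0,0,-1],[0.36,-0.36,0,0,0,0,-1],[0.45,-0.45,0,0,0,0,-1],[0.45,-0.46,0,0,0,0,-1],[0.45,-0.46,0.08,0,0,0,-1],[0.45,-0.46,0.18,0,0,0,-1],[0.45,-0.46,0.28,0,0,0,-1],[0.45,-0.46,0.285,0,0,0,-1]]
  ]
}}

```text
time_s: 23.4
tool_pos: [0.6016, 0.3348, 0.3705]
ee_rot: [0.996, -0.089, -0.006, 0.003]
ft_force: [-1.6, -0.3, -1.3]
grip_width: 0.0001
grip_force: 0.0
```

```bash
python3 - <<'E'
from h import *
np.set_printoptions(precision=4,suppress=True)
s=observe();p=cams.get_image('wrist');save(p,'w5');print(s['tool_pos'])
for t,z in (('lever_pivot',.13),('lever_tip',.229),('lug_top',.112)):
    print(t,[(np.round(d['location']).tolist(),round(d['confidence'],2),atz(p,d['location'],z,s)[:2]) for d in nets.pinpoint(t,p)[:2]])
E
```

```text
[0.6016 0.3348 0.3705]
lever_pivot [([322.0, 256.0], 0.68, array([0.5709, 0.3066]))]
lever_tip [([323.0, 271.0], 0.64, array([0.6166, 0.3138])), ([283.0, 360.0], 0.52, array([0.5713, 0.3373]))]
lug_top []
```

View pics/w5.png

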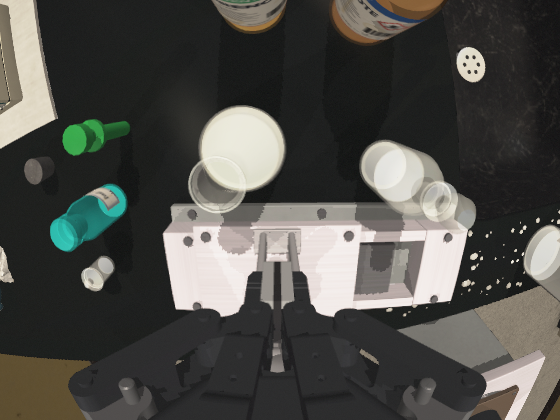

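Fingers are on the +x side in line with the lever (column 280), clear of the flask and clear bottle. Sweeping the lever over.

{"fn": "move_arm", "kwargs": {
  "commands": [
    [[-0.02,0,0,0,0,0,-1],[-0.04,0,0,0,0,0,-1],[-0.06,0,0,0,0,0,-1],[-0.08,0,0,0,0,0,-1],[-0.1,0,0.003,0,0,0,-1],[-0.125,0,0.007,0,0,0,-1],[-0.15,0,0.012,0,0,0,-1],[-0.175,0,0.017,0,0,0,-1],[-0.2,0,0.022,0,0,0,-1],[-0.22,0,0.027,0,0,0,-1]]
  ]
}}

```text
time_s: 24.43
tool_pos: [0.5371, 0.3472, 0.3699]
ee_rot: [0.996, -0.088, -0.0, 0.0]
ft_force: [0.5, 0.3, -0.1]
grip_width: 0.0002
grip_force: 0.5
```

{"fn": "move_arm", "kwargs": {
  "commands": [
    [[-0.02,0,0.01,0,0,0,-1],[-0.04,0,0.025,0,0,0,-1],[-0.06,0,0.04,0,0,0,-1],[-0.08,0,0.06,0,0,0,-1],[-0.1,0,0.083,0,0,0,-1],[-0.115,0,0.11,0,0,0,-1],[-0.127,0,0.135,0,0,0,-1],[-0.137,0,0.163,0,0,0,-1],[-0.141,0,0.18,0,0,0,-1],[-0.142,0,0.19,0,0,0,-1]]
  ]
}}

```text
time_s: 25.27
tool_pos: [0.4957, 0.3546, 0.312]
ee_rot: [0.996, -0.089, -0.001, 0.0]
ft_force: [-0.5, 1.1, 0.7]
grip_width: 0.0
grip_force: 0.4
```

{"fn": "move_arm", "kwargs": {
  "commands": [
    [[0,0,0.003,0,0,0,-1],[0,0,0.006,0,0,0,-1],[0,0,0.009,0,0,0,-1],[0,0,0.012,0,0,0,-1],[0,0,0.015,0,0,0,-1],[0,0,0.017,0,0,0,-1],[0,0,0.019,0,0,0,-1],[0,0,0.021,0,0,0,-1],[0,0,0.021,0,0,0,-1],[0,0,0.021,0,0,0,-1]]
  ]
}}

```text
time_s: 26.1
tool_pos: [0.4965, 0.3547, 0.3093]
ee_rot: [0.996, -0.089, 0.0, -0.0]
ft_force: [-3.3, -2.1, 7.8]
grip_width: 0.0
grip_force: 3.9
```

{"fn": "move_arm", "kwargs": {
  "commands": [
    [[0,0,0.003,0,0,0,-1],[0,0,0.006,0,0,0,-1],[0,0,0.009,0,0,0,-1],[0,0,0.009,0,0,0,-1],[0,0,0.009,0,0,0,-1],[0,0,-0.01,0,0,0,-1],[0,0,-0.06,0,0,0,-1],[0,0,-0.16,0,0,0,-1],[0,0,-0.28,0,0,0,-1],[0,0,-0.4,0,0,0,-1]]
  ]
}}

```text
time_s: 26.93
tool_pos: [0.496, 0.3544, 0.4272]
ee_rot: [0.996, -0.089, -0.001, 0.001]
ft_force: [0.8, 1.3, 0.5]
grip_width: 0.0
grip_force: 0.0
```

{"fn": "move_arm", "kwargs": {
  "commands": [
    [[0,0.05,-0.1,0,0,0,-1],[0,0.15,-0.1,0,0,0,-1],[0,0.27,-0.1,0,0,0,-1],[0,0.39,-0.1,0,0,0,-1],[0,0.5,-0.1,0,0,0,-1],[0,0.5,-0.1,0,0,0,-1],[0,0.5,-0.1,0,0,0,-1],[0,0.5,-0.1,0,0,0,-1],[0,0.5,-0.1,0,0,0,-1],[0,0.5,-0.1,0,0,0,-1]]
  ]
}}

```text
time_s: 27.77
tool_pos: [0.4699, 0.2079, 0.4571]
ee_rot: [0.996, -0.088, -0.0, -0.0]
ft_force: [-0.6, 0.6, 0.6]
grip_width: -0.0
grip_force: 0.0
```

```bash
python3 - <<'E'
from h import *
p=cams.get_image('side'); a=cv2.resize(p['color'][100:350,180:380],None,fx=2.4,fy=2.4,interpolation=cv2.INTER_CUBIC)
cv2.imwrite('pics/s6.png',a[:,:,::-1])
E
```

```text
(no output)
```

View pics/s6.png

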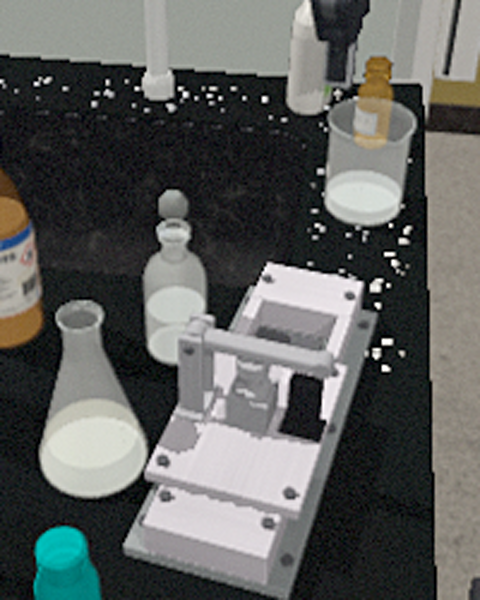

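The lever lies level over the pin head (195,330 to 330,365). The amber bottle is upright at (375,100) and the bystanders are in place. Handing in.

```bash
python3 -c "
from workcell import env
print(env.hand_in())"
```

```text
the job is handed in; nothing more can be done
None
```

The job is handed in with no verdict returned: the amber bottle stands on the worktop strip, the pin reads fully home about 48 mm to the +y side, the lever is shut over it, and the flask, clear bottle and beaker look unmoved.

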